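# Reload the drying chamber, key its lid home and start the vacuum pump

### The arm

A 7-joint arm with a two-finger parallel gripper is mounted at the origin on the work surface. World frame = base frame: x ahead of the robot, y to its left, z up, the work surface at z = 0. Lengths are in m, angles in rad, forces in N, time in s.
With the tool pointing down it reaches from about 0.4 to 0.75 m from the base axis. Payload 19.5 kg.
Tool frame: the origin (TCP) lies on the front face of the gripper's body, between the roots of the fingers; the fingertips stand manip.finger_overhang ahead of it and the grasp point (between the pads) lies 54 mm ahead of it (manip.finger_overhang is the distance from the TCP to the fingertips, in m); x points along the fingers, y is the direction in which the jaws open and shut, and the axes are right-handed (so a half turn about x gives the same grasp; the last joint's range is limited). The gripper opens to 85 mm and grips with 20 to 120 N. Pads are 22 mm wide; open, the fingers measure 114 mm over their backs; the gripper's body (76 mm by 85 mm) begins 54 mm behind the grasp point. The pads swing forward as they close: fully open they stand 13 mm farther back than shut.
Start: joints at [1.265, 0.707, -0.028, 1.485, 0.022, 0.951, -0.075], TCP at [0.15, -0.555, 0.304] pointing down, gripper open.
Joint ranges: [-2.71, 2.71], [-0.32, 2.16], [-1.57, 1.52], [0, 2.45], [-1.46, 4.6], [0, 2.02], [-2.83, 2.83]. Speed limits (rad/s): [1.89, 1.89, 2.57, 2.57, 3.01, 3.01, 3.01].

### API

Orientations are given as a 3x3 rotation matrix whose columns are the frame's x, y, z axes.
In Python, from bench import manip gives the robot as it stands.
- The arm moves only by the tool jog_arm, never from a script. Its argument "commands" is a list of rows, each an object with "linear": the shift along the world's x, y, z in cm, a list of three; "roll": the turn about the world's z in units of 5 degrees (1.0 is 5 degrees); "claw": the finger opening in cm, from 0 to 8.54. A call has 1 to 8 rows; each row is the pose to reach, as a shift and turn from the pose commanded when the call began; what a row does not reach only later rows make up. A row lasts 1/10 s, in which the tool goes at most 50 mm and 8.59 degrees, less where a joint would pass 70% of its speed; a pose out of reach is approached as far as the arm can. A call with a gripper value outside its range is refused whole. The fingers move at their own pace and stop on an object; the grip force is fixed at half the most. Time passes only in rows, so rows that repeat a pose let the fingers close. It gives the time, the measured TCP pose, the force and the opening at its end, in the units of the state.
- manip.get_obs(): the state, without advancing time (a new reading comes with each control period).
- manip.grab_frame(name): name is "scene" or "top" or "wrist"; returns a dict with "image" (400x640x3 uint8, red, green, blue), "z_map" (400x640 float32, m along the optical axis (not along the pixel's ray), 0 where there is no reading), "fx", "fy", "cx", "cy" (pixels), "dist" ([k1, k2, p1, p2, k3] as OpenCV has them; the pictures are not rectified), "pose" (4x4, takes a point from camera to world coordinates); the wrist camera has in their place "mount" (4x4, takes a point from camera to tool coordinates, whose origin is the TCP and whose axes are the tool frame's). Camera axes: x right, y down, z forward; pixel columns grow to the right and rows downward; lengths in m; the calibration is good to about 2 mm. A picture is of the moment at which its call begins: read the wrist's pose just before it.
- manip.job_done(): hands the job in, once; it reports no verdict.
The state is a dict: "clock": time; "joints": joint angles; "qvel": joint speeds; "joint_torque": joint torques, N m; "eef_pos": TCP position; "ee_rot": TCP orientation; "force": force on the tool from outside, world axes, zero at the start; "torque": the same for the moment, N m; "width": opening from 0.0 (shut) to 1.0 (fully open).
Only numpy, scipy, OpenCV 4.12 (cv2) and the standard library are available. Lean on these libraries where they do the work, as an engineer would, in place of code of your own. Each camera call takes 0.05 s, during which the arm holds its last target. There are 200 camera calls.

### The job

Take the dried crucible out of the open drying chamber and stand it on the round cork mat, stand every small sample jar on the floor of the chamber, then lay the lid on the rim with its key beside the notch (not in it yet) and turn the lid until the key drops into the notch and the lid sits flush. Only then start the pump at the controller: tip up the sprung guard, push the toggle beneath it right over to the far side while the guard is up, and let the guard drop shut. Leave the other things on the bench alone.

Things in the scene. Friction and masses are not known exactly. Their poses are not given: they have to be found in the camera images.
- jar1: small squat sample jar, glass with a brass screw cap, round, 36 mm diameter, 36 mm high, about 60 g, standing on the bench; origin at the centre of its underside, z up. Three or four of the jars are present; absent ones read None throughout
- jar2: small squat sample jar, glass with a brass screw cap, round, 36 mm diameter, 36 mm high, about 60 g, standing on the bench; origin at the centre of its underside, z up. Three or four of the jars are present; absent ones read None throughout
- jar3: small squat sample jar, glass with a brass screw cap, round, 36 mm diameter, 36 mm high, about 60 g, standing on the bench; origin at the centre of its underside, z up. Three or four of the jars are present; absent ones read None throughout
- jar4: small squat sample jar, glass with a brass screw cap, round, 36 mm diameter, 36 mm high, about 60 g, standing on the bench; origin at the centre of its underside, z up. Three or four of the jars are present; absent ones read None throughout
- crucible: small white porcelain crucible with a flat lid, round, 40 mm diameter at the top, 30 mm at the foot, 28 mm high, about 80 g, at the start standing on the chamber's floor; origin at the centre of its underside, z up
- mat: round cork mat on the bench, 80 mm diameter, 4 mm thick, fixed; origin at the centre of its underside
- bung: bystander: black rubber bung, 38 mm diameter, 30 mm high, on the bench
- chamber: round aluminium drying chamber fixed to the bench, open on top: outer dia 186 mm, inner dia 170 mm; inner floor 20 mm, rim 78 mm above the bench. Origin: centre of its underside; x points to the notch (a hose stub sticks out 46 mm on the -x side). Room for four jars 50 mm from the centre, a quarter turn apart
- notch (a point): centre of the notch cut down through the chamber's rim (about 21 mm wide along the rim, 14 mm deep), at 89 mm from the chamber's axis, at rim height
- lid: loose round lid, 350 g, lying right way up. From below: spigot 162 mm dia, 14 mm deep; plate 190 mm dia, 10 mm thick; black fin handle on the axis, 60 mm along x, 14 mm thick along y, 24 to 66 mm above the origin. Origin: centre of the spigot's underside, x towards the key, z up. Seated: origin 64 mm above the bench, plate flat on the rim; key riding on the rim: origin 5 to 10 mm higher
- key (a point): the lid's key: a dark steel tab on the lid's edge on its +x side, 14 mm wide, reaching 10 mm below the plate and out to 107 mm from the axis; the point lies 89 mm from the lid's axis at the height of the plate's underside
- controller: pump controller, a grey box 120 x 120 mm and 70 mm high fixed to the bench; origin at the centre of its underside; its x axis points from its front (side nearer the robot) to its far side, z up. Guard and toggle stand on its top
- hinge (a point): middle of the guard's hinge line (along the controller's y), 25 mm to the far side of the controller's centre, 4 mm above its top. Shut, the guard is a white cap 72 mm wide (64 inside), roof at 42 mm, side walls, no back; its front plate's outer face is 42 mm in front of the hinge, from 30 mm (open below) to 52 mm above it (its top 10 mm is a tab), 4 mm thick
- guard (a joint): guard angle, rad: 0 shut, 1.75 fully back; its front swings up and over to the far side. A light spring (0.03 to 0.07 N m) shuts it from every angle, so it must be kept up, e.g. by the finger itself, while the toggle is pushed. A fingertip pushing the front plate's lower edge along its arc (up and to the far side) tips it up; pushing level may jam
- toggle (a joint): toggle angle, rad: 0 off (leaning 0.45 rad to the front), 0.9 on (leaning 0.45 rad to the far side). Steel bat, 9 mm ball end 26 mm from the pivot, which is on the controller's top 21 mm to the far side of its centre. Stays where it is left; pushing it takes about 1.5 N
- tall_jar: bystander: glass jar 66 mm diameter, 100 mm high, brass cap; not a sample jar
- beaker: bystander: white plastic cup, 72 mm at the rim, 80 mm high
- bottle: bystander: amber bottle, 70 mm diameter, 150 mm high
- dishes: bystander: white ceramic dish block, 90 mm diameter, 30 mm high

How it is judged:
By the outcome, as a careful person would: the job done as asked, in the order asked, and still so for the second after the job is handed in, with the robot touching nothing.
Of jar1, jar2, jar3, jar4 only 3 to 4 are there at a start; the rules pass over those that are not, and their reading is None.
At some moment in a run one of jar1, jar2, jar3, jar4, lid, crucible may be knocked a few centimetres aside while the robot is not near it.
Once in a run the grip may slacken for a moment while it holds something.
It also fails if it takes over 210 s, if anything falls off the work surface, if the arm or the gripper's body presses on something with over 40 N, if the wrist force passes 120 N, or if a joint passes its speed limit or range.

## Working session

There is one attempt and no reset: what is moved stays moved. The work goes in short steps, Python scripts to look and compute and a tool call to move; the robot and the scene stay as the last step left them, time stands still between calls to the robot, and variables do not carry over. Pictures are saved under pics/ and viewed, about 12 in all and at most 16, crops included, and the job is handed in when it is done.

Besides the shell and the picture viewer there is one more tool, called after "Emit:" as name([rows], argument=value, ...), one row to a line, values as JSON. jog_arm: Moves the arm, as the interface text tells. Its arguments: {"type":"object","properties":{"commands":{"type":"array","items":{"type":"object","properties":{"linear":{"type":"array","items":{"type":"number"}},"roll":{"type":"number"},"claw":{"type":"number"}}}}},"required":["commands"]}

```bash
ls; mkdir -p pics; cat > h.py <<'E'
import numpy as np, cv2
from bench import manip
def grab(n):
    o=manip.get_obs(); f=manip.grab_frame(n)
    if 'mount' in f:
        T=np.eye(4);T[:3,:3]=o['ee_rot'];T[:3,3]=o['eef_pos'];f['pose']=T@f['mount']
    return f
def K(f): return np.array([[f['fx'],0,f['cx']],[0,f['fy'],f['cy']],[0,0,1.]])
def ray(f,uv):
    p=cv2.undistortPoints(np.array(uv,float).reshape(-1,1,2),K(f),np.array(f['dist']))[:,0]
    d=np.c_[p,np.ones(len(p))]@f['pose'][:3,:3].T
    return f['pose'][:3,3],d
def onz(f,uv,z):
    o,d=ray(f,uv); return o+d*((z-o[2])/d[:,2])[:,None]
def cloud(f):
    v,u=np.mgrid[0:400,0:640]; 
    p=cv2.undistortPoints(np.stack([u,v],-1).reshape(-1,1,2).astype(float),K(f),np.array(f['dist']))[:,0]
    z=f['z_map'].reshape(-1,1); c=np.c_[p,np.ones(len(p))]*z
    w=c@f['pose'][:3,:3].T+f['pose'][:3,3]; w[z[:,0]==0]=np.nan
    return w.reshape(400,640,3)
def save(f,n): cv2.imwrite('pics/'+n,f['image'][...,::-1])
E
python3 - <<'E'
from h import *
a=grab('top');b=grab('scene');save(a,'top.png');save(b,'scene.png')
np.savez('top.npz',**a);np.savez('scene.npz',**b)
print(manip.get_obs(),manip.finger_overhang);print(a['pose'],b['pose'],a['fx'])
E
```

```text
pics
{'clock': 0.1, 'joints': array([ 1.26528654,  0.70700658, -0.02763717,  1.48497767,  0.02198992,
        0.95086164, -0.07548127]), 'qvel': array([-1.03533847e-03, -1.03511977e-03,  1.04465617e-03, -1.17136060e-03,
       -1.57461822e-03,  4.42435222e-04,  8.21821806e-05]), 'joint_torque': array([ 1.73090983e-03, -8.84303856e+01,  1.23670701e+00, -2.36455250e+01,
        1.70899672e-02,  5.06620738e-03, -2.84545217e-05]), 'eef_pos': array([ 0.14990658, -0.55494191,  0.30348763]), 'ee_rot': array([[-2.54340588e-04,  2.60787264e-01, -9.65396260e-01],
       [ 9.16972603e-04, -9.65395824e-01, -2.60787388e-01],
       [-9.99999547e-01, -9.51570739e-04,  6.40456486e-06]]), 'force': array([0.03758672, 0.35395881, 0.41297829]), 'torque': array([0.05893269, 0.0142498 , 0.01915222]), 'width': 0.9964228589791697} 0.0726
[[ 0.00656621 -0.99490903  0.10056292  0.41710598]
 [-0.99972618 -0.00427252  0.0230069  -0.03302789]
 [-0.02246011 -0.10068645 -0.99466466  1.27807617]
 [ 0.          0.          0.          1.        ]] [[ 0.84162278  0.32839723 -0.42874976  1.03413797]
 [ 0.54005459 -0.51687489  0.66421487 -0.78310753]
 [-0.00348366 -0.79056664 -0.61236611  0.78045478]
 [ 0.          0.          0.          1.        ]] 391.22433657995214
```

View pics/top.png

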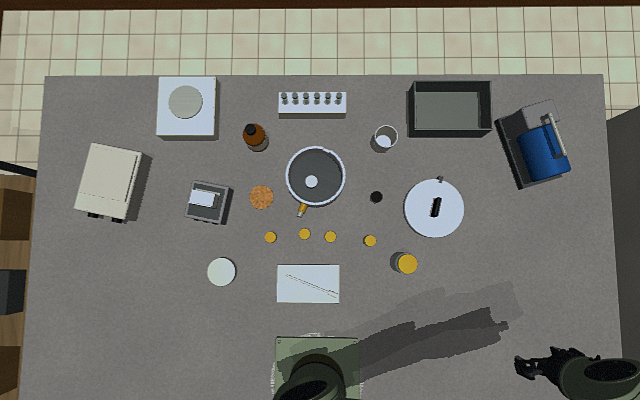

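View pics/scene.png

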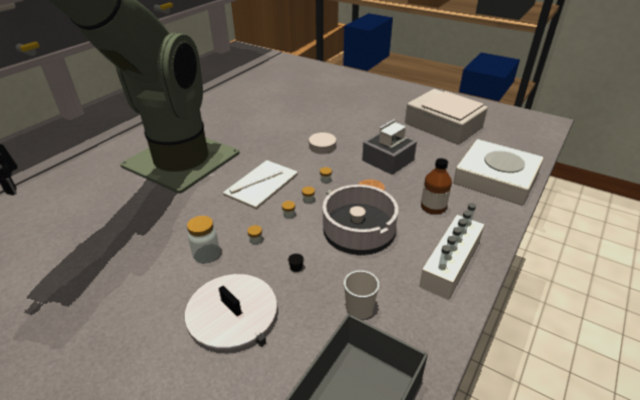

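The top view shows the chamber at (315,176) with the hose stub at (302,210) and the crucible inside at (311,181). The four jars are at (270,237), (304,234), (330,237) and (370,240). The lid is at (434,208) with its key at (440,180), the mat at (261,197), and the controller at (208,201). The scene view agrees. Next I measure them.

```bash
cat > m.py <<'E'
from h import *
def circ(p):
    A=np.c_[2*p,np.ones(len(p))]; s=np.linalg.lstsq(A,(p**2).sum(1),rcond=None)[0]
    return s[:2],np.sqrt(s[2]+s[0]**2+s[1]**2)
def blobs(m,lo=8):
    n,l,s,c=cv2.connectedComponentsWithStats(m.astype(np.uint8)); return [(c[i],s[i,4],l==i) for i in range(1,n) if s[i,4]>=lo]
E
python3 - <<'E'
from m import *
f=dict(np.load('top.npz'));w=cloud(f)
hsv=cv2.cvtColor(f['image'],cv2.COLOR_RGB2HSV)
H,S,V=hsv[...,0],hsv[...,1],hsv[...,2]
def win(u0,u1,v0,v1):
    m=np.zeros((400,640),bool);m[v0:v1,u0:u1]=1;return m
print('jars')
for c,a,_ in blobs((H>15)&(H<30)&(S>150)&win(250,430,220,280)): print(c,a,onz(f,[c],.036)[0].round(4))
for c,a,_ in blobs((S>100)&(H<20)&win(245,280,182,212),100): print('mat',c,a,onz(f,[c],.004)[0].round(4))
z=w[...,2]
print('depth z samples bench',np.nanmedian(z[300:320,100:200]))
for nm,wi,lo,hi in [('chamber',win(275,355,138,212),.068,.088),]:
    m=wi&(z>lo)&(z<hi)&(V>130);p=w[m][:,:2];c,r=circ(p);
    for k in range(3):
        q=abs(np.linalg.norm(p-c,axis=1)-.089)<.012; c,r=circ(p[q])
    print(nm,c,r,q.sum())
    C=c
m=win(280,325,195,222)&(H>8)&(H<30)&(S>120)
for c,a,_ in blobs(m,4): print('stub',c,a,onz(f,[c],.05)[0].round(4),(onz(f,[c],.05)[0][:2]-C))
m=win(295,330,165,195)&(V>150)&(z<.07)
for c,a,_ in blobs(m,20): print('cruc',c,a,onz(f,[c],.048)[0].round(4))
m=win(400,470,175,242)&(V>140)
for c,a,mm in blobs(m,200):
    ct=max(cv2.findContours(mm.astype(np.uint8),0,1)[0],key=len)[:,0].astype(float)
    p=onz(f,ct,.024)[:,:2]; print('lid',circ(p),np.nanmedian(z[mm])); L=circ(p)[0]
for c,a,_ in blobs(win(425,446,190,222)&(V<70),10):print('fin',c,a,onz(f,[c],.06)[0], cv2.fitEllipse(np.argwhere(_)[:,::-1].astype(np.float32)))
for c,a,_ in blobs(win(430,452,172,184)&(V<80),3):print('key',c,a,onz(f,[c],.02)[0], onz(f,[c],.02)[0][:2]-L)
m=win(180,240,172,230)&(z>.06)&(z<.08);ct=np.argwhere(m)[:,::-1]
print('ctrl',cv2.minAreaRect(w[m][:,:2].astype(np.float32)),m.sum())
m=win(180,240,172,230)&(z>.10);print('guard',cv2.minAreaRect(w[m][:,:2].astype(np.float32)),z[m].min(),z[m].max())
for n,wi in [('bung',win(366,386,186,206)&(V<60)),('tall',win(390,420,250,278)&(S>150)),('dish',win(205,240,255,290)&(V>170))]:
    for c,a,_ in blobs(wi,40): print(n,c,a,onz(f,[c],.03)[0])
E
python3 - <<'E'
import cv2
a=cv2.imread('pics/top.png');b=cv2.imread('pics/scene.png')
x=cv2.resize(a[135:235,180:360],None,fx=4,fy=4,interpolation=2)[:, :720]
y=cv2.resize(b[110:180,350:430],None,fx=4,fy=4,interpolation=2)
cv2.imwrite('pics/crop.png',x)
E
```

```text
jars
[303.96774194 233.5483871 ] 93 [0.4562 0.0405 0.036 ]
[329.78125 236.125  ] 96 [ 0.4485 -0.0414  0.036 ]
[270.09473684 236.83157895] 95 [0.4451 0.148  0.036 ]
[369.72 240.12] 100 [ 0.4367 -0.1674  0.036 ]
[407.05033557 263.43288591] 298 [ 0.3647 -0.2834  0.036 ]
mat [260.81431767 196.68232662] 447 [0.5775 0.1859 0.004 ]
depth z samples bench 0.00026817159861403095
chamber [0.63706164 0.0050661 ] 0.08929226047190718 436
stub [302.40983607 207.26229508] 61 [0.5386 0.0454 0.05  ] [-0.09849897  0.04034   ]
cruc [311.03603604 180.84684685] 111 [0.6234 0.0189 0.048 ]
lid (array([ 0.54145412, -0.37456559]), np.float64(0.09265506511446381)) 0.02505888859185479
fin [435.496 207.   ] 125 [ 0.54019067 -0.36939313  0.06      ] ((435.50537109375, 207.0335693359375), (6.190053939819336, 18.593538284301758), 13.809021949768066)
key [439.45454545 178.18181818] 22 [ 0.63794858 -0.39534387  0.02      ] [ 0.09649446 -0.02077828]
ctrl ((0.5542222857475281, 0.3460668921470642), (0.1225726380944252, 0.11961879581212997), 79.09498596191406) 1057
guard ((0.55867600440979, 0.3451879024505615), (0.07485582679510117, 0.04390618950128555), 79.53103637695312) 0.10176946212794569 0.13279704021068794
bung [375.6875     196.50892857] 112 [ 0.5761917  -0.18806509  0.03      ]
tall [407.05033557 263.43288591] 298 [ 0.36447999 -0.28464022  0.03      ]
dish [220.86189684 271.52412646] 601 [0.33462655 0.30341645 0.03      ]
```

View pics/crop.png

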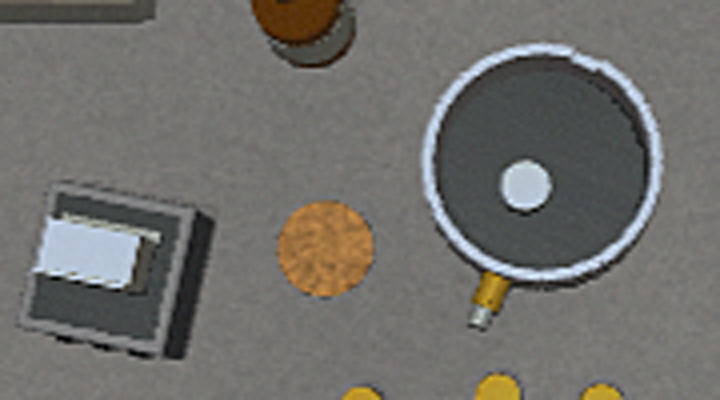

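The crop confirms it. The notch is at crop (585,60), about -22° in the world, opposite the stub. The controller's far side points at about -11°. I start with the crucible.

Emit:
jog_arm([
  {"linear": [4,5,0],"roll": -0.5,"claw": 6.5},
  {"linear": [47.3,57.4,-8],"roll": -3,"claw": 6.5},
  {"linear": [47.3,57.4,-8],"roll": -3,"claw": 6.5},
  {"linear": [47.3,57.4,-8],"roll": -3,"claw": 6.5},
  {"linear": [47.3,57.4,-8],"roll": -3,"claw": 6.5},
  {"linear": [47.3,57.4,-8],"roll": -3,"claw": 6.5},
  {"linear": [47.3,57.4,-8],"roll": -3,"claw": 6.5},
  {"linear": [47.3,57.4,-8],"roll": -3,"claw": 6.5},
])

```text
clock: 0.9
eef_pos: [0.4035, -0.2462, 0.2635]
ee_rot: [[-0.0, 0.002, -1.0], [0.0, -1.0, -0.002], [-1.0, -0.0, 0.0]]
force: [0.8, -0.7, 0.1]
width: 0.759
```

Emit:
jog_arm([
  {"linear": [20,24,-3.5]},
  {"linear": [20,24,-3.5]},
  {"linear": [20,24,-3.5]},
  {"linear": [20,24,-3.5]},
  {"linear": [20,24,-3.5]},
  {"linear": [20,24,-3.5]},
  {"linear": [20,24,-3.5]},
  {"linear": [20,24,-3.5]},
])

```text
validation failed for argument at $.co...
```

```bash
python3 - <<'E'
from m import *
print(manip.get_obs()['eef_pos'],manip.get_obs()['joints'])
f=grab('wrist');save(f,'w1.png');w=cloud(f);print(f['pose'])
z=w[...,2];V=f['image'].max(-1)
m=(z>.04)&(z<.056)&(V>130)
for c,a,q in blobs(m,200):
    ct=max(cv2.findContours(q.astype(np.uint8),0,1)[0],key=len)[:,0].astype(float)
    print(c,a,np.nanmean(w[q],0),circ(onz(f,ct,.048)[:,:2]))
E
```

```text
[ 0.40350033 -0.24619389  0.26350395] [ 0.41081006  0.62705316  0.11992429  1.90344803 -0.12145816  0.61814488
 -0.96172848]
[[ 2.40404177e-03 -9.61890967e-01 -2.73422729e-01  4.72834387e-01]
 [-9.99996022e-01 -2.71575676e-03  7.61566845e-04 -2.47151850e-01]
 [-1.47509389e-03  2.73419811e-01 -9.61893669e-01  3.33651673e-01]
 [ 0.00000000e+00  0.00000000e+00  0.00000000e+00  1.00000000e+00]]
```

View pics/w1.png

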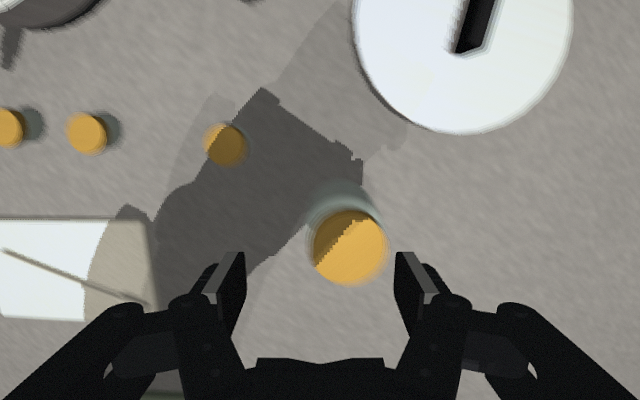

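The move was refused because every row needs all its fields. The wrist view shows the tall jar's cap at (350,248) and the lid at upper right, and the fingers are clear. I'll continue with full rows.

Emit:
jog_arm([
  {"linear": [20,24,-3.5],"roll": 0,"claw": 6.5},
  {"linear": [20,24,-3.5],"roll": 0,"claw": 6.5},
  {"linear": [20,24,-3.5],"roll": 0,"claw": 6.5},
  {"linear": [20,24,-3.5],"roll": 0,"claw": 6.5},
  {"linear": [20,24,-3.5],"roll": 0,"claw": 6.5},
  {"linear": [20,24,-3.5],"roll": 0,"claw": 6.5},
  {"linear": [20,24,-3.5],"roll": 0,"claw": 6.5},
  {"linear": [20,24,-3.5],"roll": 0,"claw": 6.5},
])

```text
clock: 1.75
eef_pos: [0.6031, -0.0059, 0.2278]
ee_rot: [[-0.001, 0.005, -1.0], [0.001, -1.0, -0.005], [-1.0, -0.001, 0.001]]
force: [-1.2, -0.8, 1.2]
width: 0.764
```

```bash
cat > cr.py <<'E'
from m import *
print(manip.get_obs()['eef_pos'],manip.get_obs()['joints'])
f=grab('wrist');w=cloud(f)
z=w[...,2];V=f['image'].max(-1)
m=(z>.04)&(z<.056)&(V>130)
for c,a,q in blobs(m,200):
    ct=max(cv2.findContours(q.astype(np.uint8),0,1)[0],key=len)[:,0].astype(float)
    print(c,a,np.nanmean(w[q],0),circ(onz(f,ct,.048)[:,:2]))
E
python3 cr.py
```

```text
[ 0.60309522 -0.00592622  0.22775497] [-0.13703532  0.85303415  0.19856479  1.47336706 -0.20248643  0.83628694
 -1.43426215]
[284.1291091  172.73654121] 2099 [0.62475756 0.01975008 0.0481359 ] (array([0.62446318, 0.01979586]), np.float64(0.01892999323133374))
```

Emit:
jog_arm([
  {"linear": [2.1,2.6,-1],"roll": 0,"claw": 6.5},
  {"linear": [2.1,2.6,-5],"roll": 0,"claw": 6.5},
  {"linear": [2.1,2.6,-9],"roll": 0,"claw": 6.5},
  {"linear": [2.1,2.6,-12],"roll": 0,"claw": 6.5},
  {"linear": [2.1,2.6,-13.1],"roll": 0,"claw": 6.5},
  {"linear": [2.1,2.6,-13.1],"roll": 0,"claw": 6.5},
  {"linear": [2.1,2.6,-13.1],"roll": 0,"claw": 3},
  {"linear": [2.1,2.6,-13.1],"roll": 0,"claw": 3},
])

```text
clock: 2.6
eef_pos: [0.6242, 0.0178, 0.0997]
ee_rot: [[0.003, 0.002, -1.0], [0.0, -1.0, -0.002], [-1.0, -0.0, -0.003]]
force: [-9.5, -1.4, 27.6]
width: 0.447
```

Emit:
jog_arm([
  {"linear": [0,0,0],"roll": 0,"claw": 3},
  {"linear": [0,0,0],"roll": 0,"claw": 3},
  {"linear": [0,0,0],"roll": 0,"claw": 3},
  {"linear": [0,0,0],"roll": 0,"claw": 3},
])

```text
clock: 3.0
eef_pos: [0.6242, 0.0178, 0.0999]
ee_rot: [[0.002, 0.002, -1.0], [-0.0, -1.0, -0.002], [-1.0, 0.0, -0.002]]
force: [-2.7, -1.1, 12.7]
width: 0.45
```

Emit:
jog_arm([
  {"linear": [0,0,1],"roll": 0,"claw": 3},
  {"linear": [0,0,3],"roll": 0,"claw": 3},
  {"linear": [0,0,6],"roll": 0,"claw": 3},
  {"linear": [0,0,9],"roll": 0,"claw": 3},
  {"linear": [-0.5,2,9.5],"roll": 0,"claw": 3},
  {"linear": [-1.5,5,9.5],"roll": 0,"claw": 3},
  {"linear": [-2.5,9,9.5],"roll": 0,"claw": 3},
  {"linear": [-3.5,13,9.5],"roll": 0,"claw": 3},
])

```text
clock: 3.8
eef_pos: [0.5883, 0.1492, 0.1944]
ee_rot: [[0.002, 0.001, -1.0], [0.001, -1.0, -0.001], [-1.0, -0.001, -0.002]]
force: [-0.2, 0.8, 0.0]
width: 0.442
```

Emit:
jog_arm([
  {"linear": [-1.2,3.6,0],"roll": 0,"claw": 3},
  {"linear": [-1.2,3.6,0],"roll": 0,"claw": 3},
  {"linear": [-1.2,3.6,-3],"roll": 0,"claw": 3},
  {"linear": [-1.2,3.6,-6],"roll": 0,"claw": 3},
  {"linear": [-1.2,3.6,-8],"roll": 0,"claw": 3},
  {"linear": [-1.2,3.6,-9.4],"roll": 0,"claw": 3},
  {"linear": [-1.2,3.6,-9.4],"roll": 0,"claw": 3},
])

```text
clock: 4.5
eef_pos: [0.5763, 0.1837, 0.0982]
ee_rot: [[-0.001, 0.002, -1.0], [-0.0, -1.0, -0.002], [-1.0, 0.0, 0.001]]
force: [0.2, 0.4, -0.3]
width: 0.447
```

Emit:
jog_arm([
  {"linear": [0,0,-0.7],"roll": 0,"claw": 3},
  {"linear": [0,0,-1.2],"roll": 0,"claw": 3},
  {"linear": [0,0,-1.3],"roll": 0,"claw": 3},
  {"linear": [0,0,-1.3],"roll": 0,"claw": 3},
])

```text
clock: 4.9
eef_pos: [0.5766, 0.1841, 0.086]
ee_rot: [[0.0, 0.002, -1.0], [0.0, -1.0, -0.002], [-1.0, -0.0, -0.0]]
force: [-0.1, -0.0, -0.3]
width: 0.451
```

Emit:
jog_arm([
  {"linear": [0,0,-0.2],"roll": 0,"claw": 3},
  {"linear": [0,0,-0.3],"roll": 0,"claw": 3},
  {"linear": [0,0,-0.3],"roll": 0,"claw": 3},
])

```text
clock: 5.2
eef_pos: [0.5767, 0.1841, 0.0838]
ee_rot: [[0.001, 0.002, -1.0], [0.001, -1.0, -0.002], [-1.0, -0.001, -0.001]]
force: [-5.4, -1.0, 17.5]
width: 0.448
```

Contact with the mat. Next I release, lift, and look from above.

Emit:
jog_arm([
  {"linear": [0,0,0.1],"roll": 0,"claw": 4.5},
  {"linear": [0,0,0.1],"roll": 0,"claw": 5.5},
  {"linear": [0,0,0.1],"roll": 0,"claw": 6.5},
  {"linear": [0,0,0.1],"roll": 0,"claw": 6.5},
  {"linear": [0,0,3],"roll": 0,"claw": 6.5},
  {"linear": [0,0,7],"roll": 0,"claw": 6.5},
  {"linear": [0,0,11],"roll": 0,"claw": 6.5},
  {"linear": [-3,0,14],"roll": 0,"claw": 6.5},
])

```text
clock: 6.0
eef_pos: [0.5482, 0.1835, 0.2247]
ee_rot: [[0.004, 0.001, -1.0], [0.0, -1.0, -0.001], [-1.0, -0.0, -0.004]]
force: [1.0, 1.3, 0.3]
width: 0.766
```

```bash
cat > jars.py <<'E'
from m import *
o=manip.get_obs();print(o['clock'],o['eef_pos'].round(4),round(o['width'],3))
f=grab('top');H,S,V=np.moveaxis(cv2.cvtColor(f['image'],cv2.COLOR_RGB2HSV),2,0)
for c,a,q in blobs((H>15)&(H<30)&(S>150),50):
    v,u=np.nonzero(q); z=np.nanmedian(cloud(f)[...,2][q])
    print('brass',c.round(0),a,z.round(3),onz(f,[c],max(z,0))[0].round(4))
import sys
save(f,'last.png')
E
python3 jars.py; python3 - <<'E'
from m import *
f=grab('wrist');w=cloud(f);save(f,'w2.png')
z=w[...,2];V=f['image'].max(-1);S=np.ptp(f['image'],axis=-1)
m=(z>.022)&(z<.045)&(V>130)&(S<60)
for c,a,q in blobs(m,200):
    print(c,a,np.nanmean(w[q],0))
E
```

```text
6.0 [0.5482 0.1835 0.2247] 0.766
brass [255. 138.] 82 0.106 [0.7457 0.1909 0.1059]
brass [ 20. 205.] 142 -0.513 [0.5463 0.9924 0.    ]
brass [302. 207.] 60 0.051 [0.5384 0.0456 0.051 ]
brass [  6. 226.] 90 -0.447 [0.4771 1.0345 0.    ]
brass [ 22. 226.] 99 -0.539 [0.4785 0.9794 0.    ]
brass [304. 234.] 93 0.037 [0.4562 0.0404 0.0367]
brass [330. 236.] 96 0.037 [ 0.4485 -0.0414  0.037 ]
brass [270. 237.] 97 0.037 [0.4454 0.1482 0.0366]
brass [370. 240.] 100 0.037 [ 0.4367 -0.1673  0.0372]
brass [407. 263.] 297 0.101 [ 0.3676 -0.2703  0.1009]
brass [  8. 356.] 118 -0.524 [0.0603 0.9924 0.    ]
[320.5428719 154.8786157] 1936 [0.577456   0.18345933 0.03209468]
[169.58017493 385.92419825] 686 [0.34816633 0.33339127 0.03039653]
```

Emit:
jog_arm([
  {"linear": [-3,-1,0],"roll": 0,"claw": 6.5},
  {"linear": [-7,-2.5,-1],"roll": 0,"claw": 6.5},
  {"linear": [-10.3,-3.5,-4],"roll": 0,"claw": 6.5},
  {"linear": [-10.3,-3.5,-8],"roll": 0,"claw": 6.5},
  {"linear": [-10.3,-3.5,-11],"roll": 0,"claw": 6.5},
  {"linear": [-10.3,-3.5,-13],"roll": 0,"claw": 6.5},
  {"linear": [-10.3,-3.5,-13.8],"roll": 0,"claw": 6.5},
  {"linear": [-10.3,-3.5,-13.8],"roll": 0,"claw": 6.5},
])

```text
clock: 6.9
eef_pos: [0.4434, 0.1489, 0.0841]
ee_rot: [[-0.001, 0.002, -1.0], [-0.0, -1.0, -0.002], [-1.0, 0.0, 0.001]]
force: [-0.3, 0.1, 0.4]
width: 0.76
```

Emit:
jog_arm([
  {"linear": [0,0,0],"roll": 0,"claw": 2.8},
  {"linear": [0,0,0],"roll": 0,"claw": 2.8},
  {"linear": [0,0,0],"roll": 0,"claw": 2.8},
  {"linear": [0,0,0],"roll": 0,"claw": 2.8},
  {"linear": [0,0,0],"roll": 0,"claw": 2.8},
])

```text
clock: 7.4
eef_pos: [0.4439, 0.1492, 0.086]
ee_rot: [[0.002, 0.002, -1.0], [0.001, -1.0, -0.002], [-1.0, -0.001, -0.002]]
force: [-2.0, -0.1, 12.9]
width: 0.395
```

Emit:
jog_arm([
  {"linear": [0,0,2],"roll": 0,"claw": 2.8},
  {"linear": [0,0,5],"roll": 0,"claw": 2.8},
  {"linear": [0,0,9],"roll": 0,"claw": 2.8},
  {"linear": [1,-0.5,12],"roll": 0,"claw": 2.8},
  {"linear": [4,-2.4,12.5],"roll": 0,"claw": 2.8},
  {"linear": [8,-4.8,12.5],"roll": 0,"claw": 2.8},
  {"linear": [12,-7.2,12.5],"roll": 0,"claw": 2.8},
  {"linear": [16,-9.6,12.5],"roll": 0,"claw": 2.8},
])

```text
clock: 8.2
eef_pos: [0.6049, 0.052, 0.211]
ee_rot: [[0.001, 0.002, -1.0], [0.0, -1.0, -0.002], [-1.0, -0.0, -0.001]]
force: [0.8, 1.2, -1.3]
width: 0.4
```

Emit:
jog_arm([
  {"linear": [4,-2.4,0],"roll": 0,"claw": 2.8},
  {"linear": [7,-4.3,0],"roll": 0,"claw": 2.8},
  {"linear": [8.3,-4.8,0],"roll": 0,"claw": 2.8},
  {"linear": [8.3,-4.8,0],"roll": 0,"claw": 2.8},
])

```text
clock: 8.6
eef_pos: [0.6873, 0.0037, 0.2099]
ee_rot: [[0.001, 0.001, -1.0], [-0.001, -1.0, -0.001], [-1.0, 0.001, -0.001]]
force: [-0.6, 0.3, 0.0]
width: 0.402
```

Emit:
jog_arm([
  {"linear": [0,0.1,-3],"roll": 0,"claw": 2.8},
  {"linear": [0,0.1,-6],"roll": 0,"claw": 2.8},
  {"linear": [0,0.1,-8.5],"roll": 0,"claw": 2.8},
  {"linear": [0,0.1,-10],"roll": 0,"claw": 2.8},
  {"linear": [0,0.1,-10.4],"roll": 0,"claw": 2.8},
  {"linear": [0,0.1,-10.4],"roll": 0,"claw": 2.8},
])

```text
clock: 9.2
eef_pos: [0.6864, 0.0065, 0.1068]
ee_rot: [[0.0, 0.002, -1.0], [0.0, -1.0, -0.002], [-1.0, -0.0, -0.0]]
force: [-0.4, 0.6, -1.2]
width: 0.398
```

Emit:
jog_arm([
  {"linear": [0,0,0],"roll": 0,"claw": 4},
  {"linear": [0,0,0],"roll": 0,"claw": 5},
  {"linear": [0,0,0],"roll": 0,"claw": 5},
  {"linear": [0,0,3],"roll": 0,"claw": 5},
  {"linear": [0,0,7],"roll": 0,"claw": 5},
  {"linear": [0,0,11],"roll": 0,"claw": 5},
  {"linear": [-4,0.5,12],"roll": 0,"claw": 6.5},
  {"linear": [-8,1,12],"roll": 0,"claw": 6.5},
])

```text
clock: 10.0
eef_pos: [0.6061, 0.016, 0.2277]
ee_rot: [[0.004, 0.002, -1.0], [0.0, -1.0, -0.002], [-1.0, -0.0, -0.004]]
force: [1.7, 0.7, -2.0]
width: 0.762
```

```bash
python3 jars.py | grep -v '0.9\|1.0'
```

```text
brass [256. 138.] 73 0.107 [0.7468 0.1878 0.1065]
brass [330. 236.] 97 0.037 [ 0.4486 -0.0413  0.0367]
brass [370. 240.] 99 0.037 [ 0.4366 -0.1672  0.0367]
```

Emit:
jog_arm([
  {"linear": [-4,0.6,0],"roll": 0,"claw": 6.5},
  {"linear": [-8,1.2,0],"roll": 0,"claw": 6.5},
  {"linear": [-12,2,-1],"roll": 0,"claw": 6.5},
  {"linear": [-15,2.4,-4],"roll": 0,"claw": 6.5},
  {"linear": [-15,2.4,-8],"roll": 0,"claw": 6.5},
  {"linear": [-15,2.4,-11],"roll": 0,"claw": 6.5},
  {"linear": [-15,2.4,-13.7],"roll": 0,"claw": 6.5},
  {"linear": [-15,2.4,-13.7],"roll": 0,"claw": 6.5},
])

```text
clock: 10.85
eef_pos: [0.4558, 0.0399, 0.0867]
ee_rot: [[-0.003, 0.002, -1.0], [-0.0, -1.0, -0.002], [-1.0, 0.0, 0.003]]
force: [-0.2, -0.3, 1.6]
width: 0.758
```

```bash
python3 jars.py
```

```text
10.85 [0.4558 0.0399 0.0867] 0.758
brass [315. 161.] 97 0.056 [0.6864 0.0049 0.0565]
brass [261. 197.] 197 0.005 [0.5763 0.1853 0.0047]
brass [  7. 193.] 60 -0.433 [0.5881 1.0414 0.    ]
brass [ 22. 200.] 70 -0.525 [0.5649 0.9874 0.    ]
brass [  8. 224.] 151 -0.455 [0.4825 1.0278 0.    ]
brass [ 20. 231.] 72 -0.532 [0.4606 0.986  0.    ]
brass [330. 236.] 93 0.037 [ 0.4485 -0.0419  0.0374]
brass [370. 240.] 101 0.037 [ 0.4367 -0.1672  0.0366]
brass [407. 263.] 298 0.101 [ 0.3675 -0.2702  0.101 ]
brass [  9. 354.] 90 -0.543 [0.0638 0.988  0.    ]
brass [  9. 371.] 97 -0.528 [0.0117 0.9849 0.    ]
brass [  9. 384.] 78 -0.541 [-0.0264  0.9814  0.    ]
```

Emit:
jog_arm([
  {"linear": [0,0,0.2],"roll": 0,"claw": 2.8},
  {"linear": [0,0,0.2],"roll": 0,"claw": 2.8},
  {"linear": [0,0,0.2],"roll": 0,"claw": 2.8},
  {"linear": [0,0,0.2],"roll": 0,"claw": 2.8},
  {"linear": [0,0,0.2],"roll": 0,"claw": 2.8},
  {"linear": [0,0,2.5],"roll": 0,"claw": 2.8},
  {"linear": [0,0,6],"roll": 0,"claw": 2.8},
  {"linear": [0,0,10],"roll": 0,"claw": 2.8},
])

```text
clock: 11.7
eef_pos: [0.4563, 0.04, 0.1906]
ee_rot: [[-0.0, 0.002, -1.0], [0.0, -1.0, -0.002], [-1.0, -0.0, 0.0]]
force: [0.0, -0.4, -0.7]
width: 0.395
```

Emit:
jog_arm([
  {"linear": [0,0,2],"roll": 0,"claw": 2.8},
  {"linear": [3,-0.5,2.5],"roll": 0,"claw": 2.8},
  {"linear": [7,-1.5,2.5],"roll": 0,"claw": 2.8},
  {"linear": [11,-3,2.5],"roll": 0,"claw": 2.8},
  {"linear": [13.1,-3.5,2.5],"roll": 0,"claw": 2.8},
  {"linear": [13.1,-3.5,2.5],"roll": 0,"claw": 2.8},
  {"linear": [13.1,-3.5,2.5],"roll": 0,"claw": 2.8},
])

```text
clock: 12.4
eef_pos: [0.5872, 0.0051, 0.2144]
ee_rot: [[0.0, 0.002, -1.0], [0.0, -1.0, -0.002], [-1.0, -0.0, -0.0]]
force: [-0.7, -0.9, -0.7]
width: 0.393
```

Emit:
jog_arm([
  {"linear": [0,0,-3],"roll": 0,"claw": 2.8},
  {"linear": [0,0,-6],"roll": 0,"claw": 2.8},
  {"linear": [0,0,-8.5],"roll": 0,"claw": 2.8},
  {"linear": [0,0,-10],"roll": 0,"claw": 2.8},
  {"linear": [0,0,-10.4],"roll": 0,"claw": 2.8},
  {"linear": [0,0,-10.5],"roll": 0,"claw": 2.8},
])

```text
clock: 13.0
eef_pos: [0.5871, 0.0054, 0.1104]
ee_rot: [[-0.0, 0.002, -1.0], [0.001, -1.0, -0.002], [-1.0, -0.001, 0.0]]
force: [-11.4, 1.6, 34.5]
width: 0.389
```

Emit:
jog_arm([
  {"linear": [0,0,0],"roll": 0,"claw": 4},
  {"linear": [0,0,0],"roll": 0,"claw": 5},
  {"linear": [0,0,0],"roll": 0,"claw": 5},
  {"linear": [0,0,3],"roll": 0,"claw": 5},
  {"linear": [0,0,7],"roll": 0,"claw": 5},
  {"linear": [0,0,11],"roll": 0,"claw": 5},
  {"linear": [-4,-0.5,12],"roll": 1.5,"claw": 6.5},
  {"linear": [-8,-2,12],"roll": 3,"claw": 6.5},
])

```text
clock: 13.8
eef_pos: [0.5069, -0.014, 0.2304]
ee_rot: [[0.003, 0.268, -0.963], [0.0, -0.963, -0.268], [-1.0, 0.0, -0.003]]
force: [0.8, -1.0, -0.4]
width: 0.76
```

Emit:
jog_arm([
  {"linear": [-3,-2,0],"roll": 1.5,"claw": 6.5},
  {"linear": [-5.8,-2.8,0],"roll": 3,"claw": 6.5},
  {"linear": [-5.8,-2.8,0],"roll": 4.5,"claw": 6.5},
  {"linear": [-5.8,-2.8,0],"roll": 6,"claw": 6.5},
  {"linear": [-5.8,-2.8,0],"roll": 7.5,"claw": 6.5},
  {"linear": [-5.8,-2.8,0],"roll": 9,"claw": 6.5},
  {"linear": [-5.8,-2.8,0],"roll": 10.5,"claw": 6.5},
  {"linear": [-5.8,-2.8,0],"roll": 12,"claw": 6.5},
])

```text
clock: 14.6
eef_pos: [0.4495, -0.043, 0.229]
ee_rot: [[0.0, 0.968, -0.252], [-0.0, -0.252, -0.968], [-1.0, 0.0, 0.0]]
force: [-0.2, -0.1, 1.1]
width: 0.759
```

```bash
python3 jars.py | grep -v '\[ .*\. .*-0\.[45]'
```

```text
14.6 [ 0.4495 -0.043   0.229 ] 0.759
brass [256. 138.] 77 0.11 [0.7461 0.1868 0.11  ]
brass [316. 161.] 96 0.056 [0.6869 0.0049 0.0564]
brass [261. 197.] 197 0.004 [0.5776 0.1853 0.0044]
brass [316. 192.] 99 0.056 [0.5859 0.0038 0.0562]
brass [302. 207.] 54 0.052 [0.5399 0.0457 0.0518]
brass [370. 240.] 95 0.036 [ 0.4368 -0.1682  0.0363]
brass [407. 263.] 298 0.101 [ 0.3675 -0.2704  0.1007]
```

Emit:
jog_arm([
  {"linear": [0,0.1,0],"roll": 1.5,"claw": 6.5},
  {"linear": [0,0.1,0],"roll": 2.9,"claw": 6.5},
  {"linear": [0,0.1,-2],"roll": 2.9,"claw": 6.5},
  {"linear": [0,0.1,-5],"roll": 2.9,"claw": 6.5},
  {"linear": [0,0.1,-5],"roll": 2.9,"claw": 6.5},
])

```text
clock: 15.15
eef_pos: [0.4487, -0.0419, 0.1769]
ee_rot: [[-0.004, 1.0, -0.009], [-0.0, -0.009, -1.0], [-1.0, -0.004, 0.0]]
force: [-0.9, 0.1, 1.5]
width: 0.762
```

```bash
cat > wj.py <<'E'
from m import *
o=manip.get_obs();print(o['eef_pos'],o['joints'].round(2))
f=grab('wrist');H,S,V=np.moveaxis(cv2.cvtColor(f['image'],cv2.COLOR_RGB2HSV),2,0);z=cloud(f)[...,2]
for c,a,q in blobs((H>10)&(H<35)&(S>90)&(V>40),300): print(c,a,np.nanmedian(z[q]),onz(f,[c],.036)[0])
save(f,'wlast.png')
E
python3 wj.py
```

```text
[ 0.44870685 -0.04185123  0.17686366] [ 0.13  0.77 -0.18  2.06  0.38  0.35 -0.37]
[481.77714034  71.96072374] 2266 0.050352557588475594 [0.54450054 0.04674531 0.036     ]
[557.88112113 146.34020619] 3104 0.055931008220544476 [0.5991254  0.00333478 0.036     ]
[322.0630517  213.18453132] 2379 0.035935933672239365 [ 0.4497763  -0.03960794  0.036     ]
[309.49709865 354.96131528] 517 0.03292323723945095 [ 0.4398168  -0.14950796  0.036     ]
```

Emit:
jog_arm([
  {"linear": [0.1,0.1,-3],"roll": 0,"claw": 6.5},
  {"linear": [0.1,0.1,-6],"roll": 0,"claw": 6.5},
  {"linear": [0.1,0.1,-8.5],"roll": 0,"claw": 6.5},
  {"linear": [0.1,0.1,-8.7],"roll": 0,"claw": 6.5},
  {"linear": [0.1,0.1,-8.7],"roll": 0,"claw": 2.8},
  {"linear": [0.1,0.1,-8.7],"roll": 0,"claw": 2.8},
  {"linear": [0.1,0.1,-8.7],"roll": 0,"claw": 2.8},
  {"linear": [0.1,0.1,-8.7],"roll": 0,"claw": 2.8},
])

```text
clock: 16.0
eef_pos: [0.4511, -0.0411, 0.0937]
ee_rot: [[0.002, 1.0, -0.007], [-0.0, -0.007, -1.0], [-1.0, 0.002, 0.0]]
force: [-1.9, 0.1, 18.1]
width: 0.398
```

Emit:
jog_arm([
  {"linear": [0,0,0],"roll": 0,"claw": 2.8},
  {"linear": [0,0,2.5],"roll": 0,"claw": 2.8},
  {"linear": [0,0,6],"roll": 0,"claw": 2.8},
  {"linear": [0,0,10],"roll": 0,"claw": 2.8},
  {"linear": [0,0,12.5],"roll": 0,"claw": 2.8},
  {"linear": [3.5,1.8,12.5],"roll": 0,"claw": 2.8},
  {"linear": [7,3.6,12.5],"roll": 0,"claw": 2.8},
  {"linear": [10.5,5.4,12.5],"roll": 0,"claw": 2.8},
])

```text
clock: 16.8
eef_pos: [0.5568, 0.0135, 0.219]
ee_rot: [[0.002, 1.0, -0.008], [0.0, -0.008, -1.0], [-1.0, 0.002, -0.0]]
force: [0.6, -0.1, -0.1]
width: 0.393
```

Emit:
jog_arm([
  {"linear": [4,2,0],"roll": 0,"claw": 2.8},
  {"linear": [7,3.5,0],"roll": 0,"claw": 2.8},
  {"linear": [8.3,4.2,0],"roll": 0,"claw": 2.8},
  {"linear": [8.3,4.2,0],"roll": 0,"claw": 2.8},
])

```text
clock: 17.2
eef_pos: [0.6393, 0.0562, 0.2179]
ee_rot: [[0.001, 1.0, -0.006], [0.001, -0.006, -1.0], [-1.0, 0.001, -0.001]]
force: [-0.8, 0.4, -0.6]
width: 0.392
```

Emit:
jog_arm([
  {"linear": [-0.2,-0.1,-3],"roll": 0,"claw": 2.8},
  {"linear": [-0.2,-0.1,-6],"roll": 0,"claw": 2.8},
  {"linear": [-0.2,-0.1,-8.5],"roll": 0,"claw": 2.8},
  {"linear": [-0.2,-0.1,-10],"roll": 0,"claw": 2.8},
  {"linear": [-0.2,-0.1,-10.3],"roll": 0,"claw": 2.8},
  {"linear": [-0.2,-0.1,-10.3],"roll": 0,"claw": 2.8},
])

```text
clock: 17.8
eef_pos: [0.6365, 0.0537, 0.1148]
ee_rot: [[0.0, 1.0, -0.007], [-0.0, -0.007, -1.0], [-1.0, 0.0, 0.0]]
force: [0.1, -0.1, -0.8]
width: 0.395
```

Emit:
jog_arm([
  {"linear": [0,0,0],"roll": 0,"claw": 4},
  {"linear": [0,0,0],"roll": 0,"claw": 5},
  {"linear": [0,0,0],"roll": 0,"claw": 5},
  {"linear": [0,0,3],"roll": 0,"claw": 5},
  {"linear": [0,0,7],"roll": 0,"claw": 5},
  {"linear": [0,0,11],"roll": 0,"claw": 5},
  {"linear": [-4,-2,12],"roll": 0,"claw": 6.5},
  {"linear": [-8,-6,12],"roll": 0,"claw": 6.5},
])

```text
clock: 18.6
eef_pos: [0.5605, 0.0002, 0.2357]
ee_rot: [[0.004, 1.0, -0.004], [0.001, -0.004, -1.0], [-1.0, 0.004, -0.001]]
force: [1.7, -1.6, -1.2]
width: 0.76
```

Emit:
jog_arm([
  {"linear": [-4,-4,0],"roll": 0,"claw": 6.5},
  {"linear": [-8,-8,0],"roll": 0,"claw": 6.5},
  {"linear": [-11,-12,-1],"roll": 0,"claw": 6.5},
  {"linear": [-12,-16.3,-3],"roll": 0,"claw": 6.5},
  {"linear": [-12,-16.3,-5],"roll": 0,"claw": 6.5},
  {"linear": [-12,-16.3,-5],"roll": 0,"claw": 6.5},
])

```text
clock: 19.2
eef_pos: [0.4399, -0.1658, 0.1822]
ee_rot: [[-0.003, 1.0, -0.01], [0.0, -0.01, -1.0], [-1.0, -0.003, -0.0]]
force: [0.6, 0.5, -0.4]
width: 0.764
```

```bash
python3 jars.py | grep -v '\[ .*\. .*-0\.[45]';python3 wj.py
```

```text
19.2 [ 0.4399 -0.1658  0.1822] 0.764
brass [254. 136.] 88 0.109 [0.7505 0.1922 0.1095]
brass [316. 161.] 96 0.057 [0.6866 0.0049 0.0565]
brass [300. 177.] 99 0.056 [0.6346 0.0529 0.0563]
brass [261. 197.] 192 0.004 [0.5772 0.1853 0.0044]
brass [316. 192.] 99 0.057 [0.5857 0.0042 0.0566]
brass [302. 207.] 60 0.051 [0.5384 0.0456 0.0513]
[ 0.44095172 -0.16437223  0.18348247] [ 0.43  0.77 -0.25  1.99  0.42  0.44 -0.15]
[315.41396396 215.10540541] 2220 0.03589971842259991 [ 0.43797826 -0.16539064  0.036     ]
[171.61538462 387.69755245] 572 0.09961265800906986 [ 0.31967614 -0.31179623  0.036     ]
```

Emit:
jog_arm([
  {"linear": [-0.3,-0.1,-3],"roll": 0,"claw": 6.5},
  {"linear": [-0.3,-0.1,-6],"roll": 0,"claw": 6.5},
  {"linear": [-0.3,-0.1,-8.8],"roll": 0,"claw": 6.5},
  {"linear": [-0.3,-0.1,-9.2],"roll": 0,"claw": 6.5},
  {"linear": [-0.3,-0.1,-9.2],"roll": 0,"claw": 2.8},
  {"linear": [-0.3,-0.1,-9.2],"roll": 0,"claw": 2.8},
  {"linear": [-0.3,-0.1,-9.2],"roll": 0,"claw": 2.8},
  {"linear": [-0.3,-0.1,-9.2],"roll": 0,"claw": 2.8},
])

```text
clock: 20.1
eef_pos: [0.4388, -0.1652, 0.0936]
ee_rot: [[0.002, 1.0, -0.007], [-0.0, -0.007, -1.0], [-1.0, 0.002, 0.0]]
force: [-1.5, 2.4, 13.6]
width: 0.394
```

Emit:
jog_arm([
  {"linear": [0,0,0],"roll": 0,"claw": 2.8},
  {"linear": [0,0,2.5],"roll": 0,"claw": 2.8},
  {"linear": [0,0,6],"roll": 0,"claw": 2.8},
  {"linear": [0,0,10],"roll": 0,"claw": 2.8},
  {"linear": [0,0,12.5],"roll": 0,"claw": 2.8},
  {"linear": [3.5,2,12.5],"roll": 0,"claw": 2.8},
  {"linear": [7,4,12.5],"roll": 0,"claw": 2.8},
  {"linear": [10.5,6,12.5],"roll": 0,"claw": 2.8},
])

```text
clock: 20.9
eef_pos: [0.5444, -0.1045, 0.2189]
ee_rot: [[0.002, 1.0, -0.007], [-0.0, -0.007, -1.0], [-1.0, 0.002, 0.0]]
force: [0.2, -0.2, -0.5]
width: 0.397
```

Emit:
jog_arm([
  {"linear": [4,2.5,0],"roll": 0,"claw": 2.8},
  {"linear": [7,4.5,0],"roll": 0,"claw": 2.8},
  {"linear": [9.2,6.1,0],"roll": 0,"claw": 2.8},
  {"linear": [9.2,6.1,0],"roll": 0,"claw": 2.8},
])

```text
clock: 21.3
eef_pos: [0.6368, -0.0412, 0.2181]
ee_rot: [[0.002, 1.0, -0.004], [0.002, -0.004, -1.0], [-1.0, 0.002, -0.002]]
force: [0.8, 0.6, -0.5]
width: 0.392
```

Emit:
jog_arm([
  {"linear": [0,-0.4,-3],"roll": 0,"claw": 2.8},
  {"linear": [0,-0.4,-6],"roll": 0,"claw": 2.8},
  {"linear": [0,-0.4,-8.5],"roll": 0,"claw": 2.8},
  {"linear": [0,-0.4,-10],"roll": 0,"claw": 2.8},
  {"linear": [0,-0.4,-10.4],"roll": 0,"claw": 2.8},
  {"linear": [0,-0.4,-10.4],"roll": 0,"claw": 2.8},
])

```text
clock: 21.9
eef_pos: [0.6353, -0.0485, 0.1142]
ee_rot: [[0.001, 1.0, -0.007], [-0.0, -0.007, -1.0], [-1.0, 0.001, 0.0]]
force: [1.3, -0.2, -1.0]
width: 0.394
```

Emit:
jog_arm([
  {"linear": [0,0,0],"roll": 0,"claw": 4},
  {"linear": [0,0,0],"roll": 0,"claw": 5},
  {"linear": [0,0,0],"roll": 0,"claw": 5},
  {"linear": [0,0,3],"roll": 0,"claw": 5},
  {"linear": [0,0,7],"roll": 0,"claw": 5},
  {"linear": [0,0,11],"roll": 0,"claw": 5},
  {"linear": [-2,-5,12],"roll": 1.5,"claw": 6.5},
  {"linear": [-4,-10,12],"roll": 3,"claw": 6.5},
])

```text
clock: 22.7
eef_pos: [0.5985, -0.1404, 0.2347]
ee_rot: [[0.003, 0.966, 0.26], [-0.001, 0.26, -0.966], [-1.0, 0.003, 0.002]]
force: [0.9, -1.6, -1.4]
width: 0.763
```

Emit:
jog_arm([
  {"linear": [-2,-5,0],"roll": 0,"claw": 6.5},
  {"linear": [-4,-10,0],"roll": 0,"claw": 6.5},
  {"linear": [-7,-12,0],"roll": 0,"claw": 6.5},
  {"linear": [-10,-12,0],"roll": 0,"claw": 6.5},
])

```text
clock: 23.1
eef_pos: [0.4961, -0.2642, 0.2324]
ee_rot: [[-0.001, 0.969, 0.247], [-0.002, 0.247, -0.969], [-1.0, -0.001, 0.001]]
force: [1.3, 1.1, -1.0]
width: 0.761
```

```bash
python3 jars.py | grep -v '\[ .*\. .*-0\.[45]'; cat > lid.py <<'E'
from m import *
# lid: white disc, dark fin, dark key, from top camera and wrist camera; argument: plate top height
import sys
zt=float(sys.argv[1]); c0=np.array([float(sys.argv[2]),float(sys.argv[3])])
for n in sys.argv[4:]:
    f=grab(n);w=cloud(f);V=f['image'].max(-1);save(f,'lid_%s.png'%n)
    near=np.linalg.norm(w[...,:2]-c0,axis=-1)<.125
    m=near&(V>115)&(abs(w[...,2]-zt)<.008)
    B=max(blobs(m,200),key=lambda b:b[1])[2]
    ct=max(cv2.findContours(B.astype(np.uint8),0,1)[0],key=len)[:,0].astype(float)
    p=onz(f,ct,zt)[:,:2]; c,r=circ(p)
    for k in range(4):
        q=abs(np.linalg.norm(p-c,axis=1)-.095)<.005; c,r=circ(p[q])
    print(n,'lid',c.round(4),r.round(4),q.sum())
    d=np.linalg.norm(w[...,:2]-c,axis=-1)
    m=(d<.045)&(V<80)&(w[...,2]>zt+.03)
    q=w[m][:,:2]
    if len(q)>15:
        u,s,vt=np.linalg.svd(q-q.mean(0)); a=np.degrees(np.arctan2(vt[0,1],vt[0,0])); print('  fin',q.mean(0).round(4),'axis',(a+90)%180-90,len(q))
    m=(V<90)&(d>.093)&(d<.112)&(abs(w[...,2]-zt)<.02)
    for cc,a,k in blobs(m,4):
        g=np.nanmean(w[k],0); e=g[:2]-c; print('  key?',cc.round(0),a,g.round(4),'ang',np.degrees(np.arctan2(e[1],e[0])).round(1))
E
python3 lid.py .024 .5415 -.3745 top wrist
```

```text
23.1 [ 0.4961 -0.2642  0.2324] 0.761
brass [259. 136.] 66 0.106 [0.752  0.1788 0.106 ]
brass [315. 161.] 95 0.056 [0.6867 0.005  0.0564]
brass [333. 177.] 98 0.057 [ 0.6335 -0.0513  0.0567]
brass [313. 188.] 194 0.057 [0.5981 0.0125 0.0569]
brass [261. 197.] 189 0.004 [0.5763 0.1859 0.0044]
brass [302. 207.] 60 0.051 [0.5384 0.0456 0.0508]
brass [407. 263.] 293 0.101 [ 0.3674 -0.2704  0.1008]Traceback (most recent call last):
  File "lid.py", line 9, in <module>
    B=max(blobs(m,200),key=lambda b:b[1])[2]
      ~~~^^^^^^^^^^^^^^^^^^^^^^^^^^^^^^^^
ValueError: max() iterable argument is empty
```

```bash
python3 - <<'E'
import cv2
a=cv2.imread('pics/last.png');cv2.imwrite('pics/c2.png',cv2.resize(a[130:260,240:480],None,fx=3.3,fy=3.3,interpolation=2))
E
```

```text
(no output)
```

View pics/c2.png

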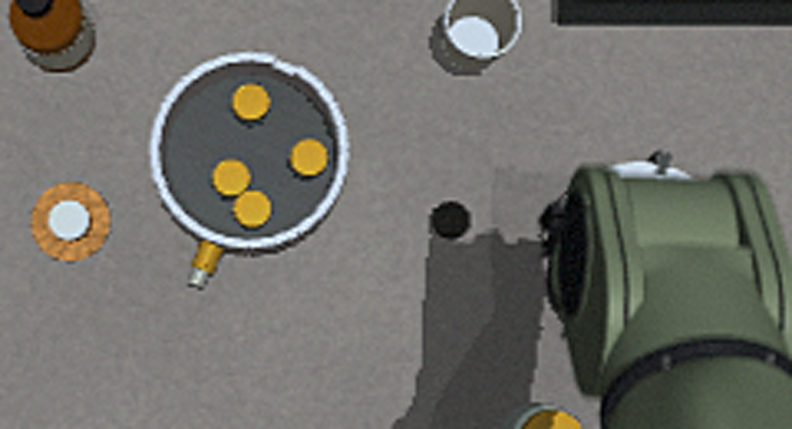

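The crop shows all four jars standing in the chamber. One was knocked towards another but is still upright on the floor. The crucible is centred on the mat, and the arm covers the lid. Next I move over the lid and measure it with the wrist camera.

Emit:
jog_arm([
  {"linear": [0,-1,2],"roll": 1.6,"claw": 6.5},
  {"linear": [0,-3,2],"roll": 3.2,"claw": 6.5},
  {"linear": [0,-5,2],"roll": 4.8,"claw": 6.5},
  {"linear": [0,-7,2],"roll": 6.4,"claw": 6.5},
  {"linear": [0,-9,2],"roll": 8,"claw": 6.5},
  {"linear": [0,-11,2],"roll": 9.6,"claw": 6.5},
  {"linear": [0,-11,2],"roll": 11.2,"claw": 6.5},
  {"linear": [0,-11,2],"roll": 12.8,"claw": 6.5},
])

```text
clock: 24.0
eef_pos: [0.4986, -0.3707, 0.2527]
ee_rot: [[0.0, 0.193, 0.981], [-0.0, 0.981, -0.193], [-1.0, 0.0, 0.0]]
force: [-0.1, 0.7, 0.1]
width: 0.765
```

```bash
python3 lid.py .024 .5415 -.3745 wrist; python3 -c "
from h import *
o=manip.get_obs();print(o['eef_pos'],o['joints'].round(2),o['ee_rot'][:,1])"
```

```text
wrist lid [ 0.5428 -0.3731] 0.0935 517
  fin [ 0.5354 -0.3676] axis -28.72103899705077 1332
  key? [324. 325.] 110 [ 0.6405 -0.3947  0.0241] ang -12.5
[ 0.49857208 -0.37051738  0.2526405 ] [ 0.92  0.93 -0.77  1.36  0.66  1.12  1.45] [1.83297499e-01 9.83057488e-01 5.51135121e-05]
```

View pics/lid_wrist.png

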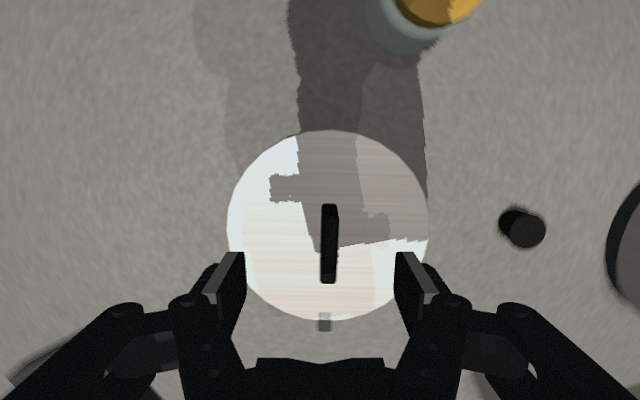

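The fin is at (330,243), nearly in line with the tool. The key is at (325,322) and the disc centre at (328,225). I refine the fin with rays.

```bash
python3 - <<'E'
from m import *
f=grab('wrist');V=f['image'].max(-1).copy();m=np.zeros_like(V,bool);m[195:292,312:348]=V[195:292,312:348]<60
q=max(blobs(m,100),key=lambda b:b[1])[2]
w=cloud(f);zz=w[...,2];t=q&(zz>.058)
p=onz(f,np.argwhere(t)[:,::-1],.066)[:,:2].astype(np.float32)
r=cv2.minAreaRect(p);print('fin top',r,t.sum(),np.nanmedian(zz[t]))
E
```

```text
fin top ((0.540773332118988, -0.372920960187912), (0.013896993361413479, 0.06122221052646637), 76.71098327636719) 1167 0.06574496157710141
```

Emit:
jog_arm([
  {"linear": [2.5,-0.1,-1],"roll": -0.5,"claw": 5},
  {"linear": [4.25,-0.25,-4],"roll": -0.5,"claw": 5},
  {"linear": [4.25,-0.25,-8],"roll": -0.5,"claw": 5},
  {"linear": [4.25,-0.25,-11],"roll": -0.5,"claw": 5},
  {"linear": [4.25,-0.25,-13],"roll": -0.5,"claw": 5},
  {"linear": [4.25,-0.25,-13.4],"roll": -0.5,"claw": 5},
  {"linear": [4.25,-0.25,-13.4],"roll": -0.5,"claw": 5},
])

```text
clock: 24.8
eef_pos: [0.5412, -0.3727, 0.1189]
ee_rot: [[-0.0, 0.242, 0.97], [-0.0, 0.97, -0.242], [-1.0, -0.0, -0.0]]
force: [0.4, -0.3, -0.7]
width: 0.582
```

Emit:
jog_arm([
  {"linear": [0,0,0],"roll": 0,"claw": 0.5},
  {"linear": [0,0,0],"roll": 0,"claw": 0.5},
  {"linear": [0,0,0],"roll": 0,"claw": 0.5},
  {"linear": [0,0,0],"roll": 0,"claw": 0.5},
  {"linear": [0,0,0],"roll": 0,"claw": 0.5},
  {"linear": [0,0,0],"roll": 0,"claw": 0.5},
  {"linear": [0,0,0],"roll": 0,"claw": 0.5},
])

```text
clock: 25.5
eef_pos: [0.5413, -0.3731, 0.12]
ee_rot: [[0.001, 0.241, 0.971], [-0.001, 0.971, -0.241], [-1.0, -0.001, 0.002]]
force: [-1.8, 0.5, 8.7]
width: 0.15
```

Emit:
jog_arm([
  {"linear": [0,0,1],"roll": 0,"claw": 0.5},
  {"linear": [0,0,3],"roll": 0,"claw": 0.5},
  {"linear": [0,0,6],"roll": 0,"claw": 0.5},
  {"linear": [0,0,9],"roll": 0,"claw": 0.5},
  {"linear": [0,0,12],"roll": 0,"claw": 0.5},
  {"linear": [0.5,2,13],"roll": 0,"claw": 0.5},
  {"linear": [1.2,5,13],"roll": 0,"claw": 0.5},
  {"linear": [2,8,13],"roll": 0,"claw": 0.5},
])

```text
clock: 26.3
eef_pos: [0.5607, -0.2921, 0.2497]
ee_rot: [[0.0, 0.241, 0.971], [-0.0, 0.971, -0.241], [-1.0, -0.0, 0.001]]
force: [1.2, 0.7, -4.5]
width: 0.145
```

Emit:
jog_arm([
  {"linear": [0.8,3.5,0],"roll": 0.2,"claw": 0.5},
  {"linear": [1.7,7,0],"roll": 0.4,"claw": 0.5},
  {"linear": [2.6,10.5,0],"roll": 0.6,"claw": 0.5},
  {"linear": [3.5,14,0],"roll": 0.8,"claw": 0.5},
  {"linear": [4.4,17.5,0],"roll": 1.1,"claw": 0.5},
  {"linear": [5.3,21,0],"roll": 1.4,"claw": 0.5},
  {"linear": [6.2,24.5,0],"roll": 1.6,"claw": 0.5},
  {"linear": [7,27.5,0],"roll": 1.6,"claw": 0.5},
])

```text
clock: 27.1
eef_pos: [0.631, -0.0159, 0.2494]
ee_rot: [[0.0, 0.101, 0.995], [0.0, 0.995, -0.101], [-1.0, 0.0, 0.0]]
force: [0.0, -0.3, -3.4]
width: 0.151
```

Emit:
jog_arm([
  {"linear": [0.3,1.5,0],"roll": 0,"claw": 0.5},
  {"linear": [0.6,2.4,0],"roll": 0,"claw": 0.5},
  {"linear": [0.6,2.4,0],"roll": 0,"claw": 0.5},
  {"linear": [0.6,2.4,0],"roll": 0,"claw": 0.5},
])

```text
clock: 27.5
eef_pos: [0.6368, 0.0047, 0.2487]
ee_rot: [[-0.0, 0.104, 0.995], [-0.001, 0.995, -0.104], [-1.0, -0.001, -0.0]]
force: [0.1, -0.4, -4.2]
width: 0.148
```

```bash
python3 - <<'E'
from m import *
o=manip.get_obs();print(o['eef_pos'],o['joints'].round(2),o['ee_rot'][:,1],o['width'])
f=grab('scene');save(f,'s2.png')
E
```

```text
[0.6368028  0.00473431 0.24869132] [ 0.25  0.94 -0.73  1.29  0.64  1.14  0.93] [ 0.10393394  0.99458368 -0.00101899] 0.14773564422010094
```

View pics/s2.png

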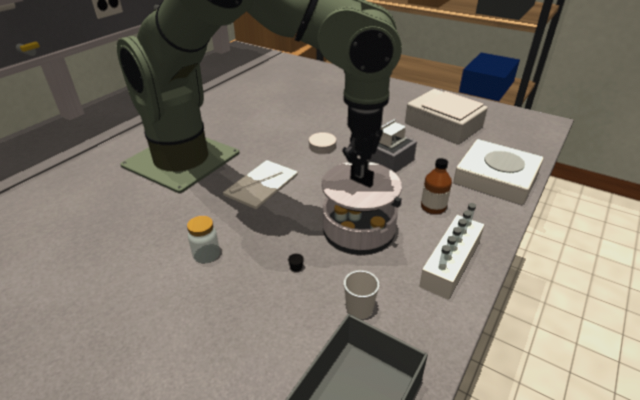

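The lid is level above the chamber with its key near (397,201), beside the notch. I lower it gently.

Emit:
jog_arm([
  {"linear": [0.1,0.1,-2],"roll": 0,"claw": 0.5},
  {"linear": [0.1,0.1,-4],"roll": 0,"claw": 0.5},
  {"linear": [0.1,0.1,-5],"roll": 0,"claw": 0.5},
  {"linear": [0.1,0.1,-5.2],"roll": 0,"claw": 0.5},
  {"linear": [0.1,0.1,-5.2],"roll": 0,"claw": 0.5},
])

```text
clock: 28.05
eef_pos: [0.638, 0.0068, 0.1971]
ee_rot: [[0.0, 0.103, 0.995], [-0.0, 0.995, -0.103], [-1.0, -0.0, 0.0]]
force: [0.5, -0.3, -3.3]
width: 0.146
```

Emit:
jog_arm([
  {"linear": [0,0,-0.2],"roll": 0,"claw": 0.5},
  {"linear": [0,0,-0.4],"roll": 0,"claw": 0.5},
  {"linear": [0,0,-0.4],"roll": 0,"claw": 0.5},
])

```text
clock: 28.35
eef_pos: [0.638, 0.0071, 0.1931]
ee_rot: [[0.001, 0.103, 0.995], [-0.0, 0.995, -0.103], [-1.0, -0.0, 0.001]]
force: [-2.9, -0.3, 1.5]
width: 0.148
```

Emit:
jog_arm([
  {"linear": [0,0,-0.1],"roll": 0,"claw": 0.5},
  {"linear": [0,0,-0.2],"roll": 0,"claw": 0.5},
  {"linear": [0,0,-0.2],"roll": -0.5,"claw": 0.5},
  {"linear": [0,0,-0.2],"roll": -1,"claw": 0.5},
  {"linear": [0,0,-0.2],"roll": -1.4,"claw": 0.5},
  {"linear": [0,0,-0.2],"roll": -1.4,"claw": 0.5},
])

```text
clock: 28.95
eef_pos: [0.6382, 0.0075, 0.191]
ee_rot: [[0.001, 0.223, 0.975], [0.0, 0.975, -0.223], [-1.0, 0.001, 0.001]]
force: [-0.1, 3.2, 2.4]
width: 0.145
```

Emit:
jog_arm([
  {"linear": [0,0,-0.1],"roll": -0.4,"claw": 0.5},
  {"linear": [0,0,-0.1],"roll": -0.8,"claw": 0.5},
  {"linear": [0,0,-0.1],"roll": -1.2,"claw": 0.5},
  {"linear": [0,0,-0.1],"roll": -1.5,"claw": 0.5},
  {"linear": [0,0,-0.2],"roll": -1.8,"claw": 0.5},
  {"linear": [0,0,-0.3],"roll": -1.8,"claw": 0.5},
])

```text
clock: 29.55
eef_pos: [0.6376, 0.0067, 0.1871]
ee_rot: [[-0.001, 0.374, 0.927], [-0.001, 0.927, -0.374], [-1.0, -0.001, -0.001]]
force: [-0.8, -0.6, -4.6]
width: 0.147
```

Emit:
jog_arm([
  {"linear": [0,0,-0.2],"roll": 0,"claw": 0.5},
  {"linear": [0,0,-0.4],"roll": 0,"claw": 0.5},
  {"linear": [0,0,-0.4],"roll": 0,"claw": 0.5},
  {"linear": [0,0,-0.4],"roll": 0,"claw": 0.5},
])

```text
clock: 29.95
eef_pos: [0.6382, 0.0068, 0.1839]
ee_rot: [[0.001, 0.373, 0.928], [-0.0, 0.928, -0.373], [-1.0, 0.0, 0.001]]
force: [3.3, -2.2, 4.1]
width: 0.148
```

It sits at the seated height. Next I release, back off and check.

Emit:
jog_arm([
  {"linear": [0,0,0.1],"roll": 0,"claw": 2},
  {"linear": [0,0,0.1],"roll": 0,"claw": 4},
  {"linear": [0,0,0.1],"roll": 0,"claw": 4},
  {"linear": [0,0,0.1],"roll": 0,"claw": 4},
  {"linear": [0,0,3],"roll": 0,"claw": 4},
  {"linear": [0,0,7],"roll": 0,"claw": 4},
  {"linear": [-3,0,11],"roll": 0,"claw": 4},
  {"linear": [-7,2,12],"roll": 0,"claw": 4},
])

```text
clock: 30.75
eef_pos: [0.5681, 0.026, 0.3064]
ee_rot: [[0.004, 0.376, 0.927], [-0.0, 0.927, -0.376], [-1.0, 0.001, 0.004]]
force: [1.0, 2.5, -0.1]
width: 0.465
```

Emit:
jog_arm([
  {"linear": [-3,4,0],"roll": 0,"claw": 4},
  {"linear": [-6,8,0],"roll": 0,"claw": 4},
  {"linear": [-9,12,0],"roll": 0,"claw": 4},
  {"linear": [-12,16,0],"roll": 0,"claw": 4},
  {"linear": [-14,20,0],"roll": 0,"claw": 4},
  {"linear": [-16,24,0],"roll": 0,"claw": 4},
  {"linear": [-17,27,0],"roll": 0,"claw": 3},
  {"linear": [-17,27,0],"roll": 0,"claw": 2},
])

```text
clock: 31.55
eef_pos: [0.3958, 0.3009, 0.3039]
ee_rot: [[-0.0, 0.368, 0.93], [0.002, 0.93, -0.368], [-1.0, 0.002, -0.001]]
force: [0.1, -0.9, -0.7]
width: 0.241
```

```bash
python3 - <<'E'
from m import *
o=manip.get_obs();print(o['clock'],o['eef_pos'],o['joints'].round(2),o['ee_rot'][:,1],o['width'])
f=grab('top');g=grab('scene');h=grab('wrist');np.savez('w3.npz',**h)
w=cloud(f);c=np.array([.637,.005]);d=np.linalg.norm(w[...,:2]-c,axis=-1)
V=f['image'].max(-1);print(d.min())
m=(d<.085)&(V>110);p=w[m];A=np.c_[p[:,:2]-c,np.ones(len(p))];s=np.linalg.lstsq(A,p[:,2],rcond=None)[0];print('plate tilt,height',s)
m=(V<90)&(d>.095)&(d<.11)&(w[...,2]>.05)
for cc,a,k in blobs(m,3):
    q=np.nanmean(w[k],0);print('dark',cc,a,q,np.degrees(np.arctan2(q[1]-c[1],q[0]-c[0])))
a=cv2.resize(f['image'][130:225,270:360],None,fx=4,fy=4,interpolation=2)
b=cv2.resize(g['image'][100:260,310:430],None,fx=2.5,fy=2.5,interpolation=2)
b=cv2.resize(b,(285,380));cv2.imwrite('pics/c3.png',np.hstack([a,b])[...,::-1]);save(h,'w3.png')
E
```

```text
31.55 [0.39578559 0.30089106 0.30391865] [-0.34  0.65 -0.67  1.75  0.49  0.91 -0.03] [0.36769143 0.92994607 0.0018234 ] 0.2409221030204534
nan
plate tilt,height [-0.00100827 -0.00133018  0.08878281]
dark [327.68421053 144.52631579] 19 [ 0.73111162 -0.03353736  0.08744522] -22.26839784978681
```

View pics/c3.png

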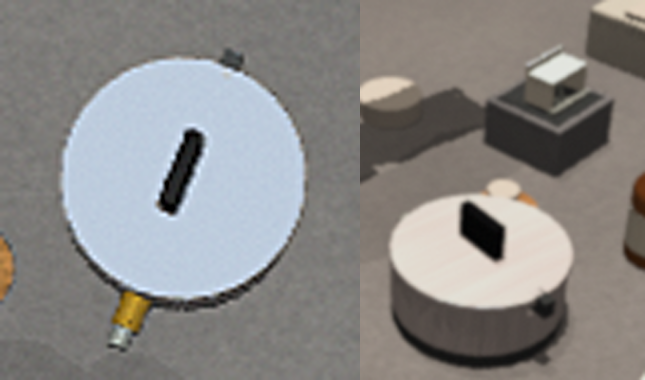

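View pics/w3.png

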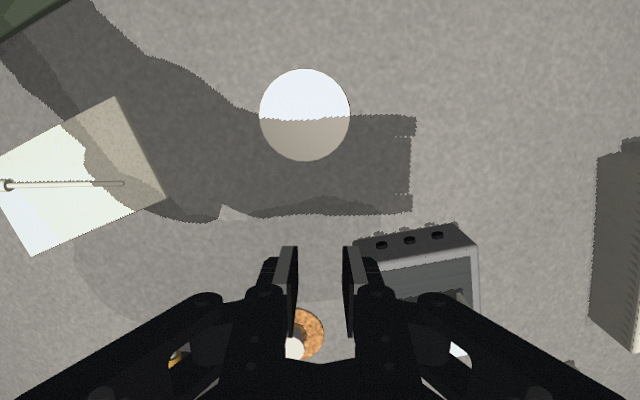

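The lid is seated flush: plate top 0.0888 m, tilt about 1 mrad, key at -22.3°. The crop shows the key tab in the notch line opposite the stub. The wrist view only shows the controller's edge at (430,240), and the way to it is clear. Next comes the controller: fingers shut, jaw along its y axis, touching its top in front of the guard to calibrate the fingertip height.

Emit:
jog_arm([
  {"linear": [3,1.4,-1],"roll": 1,"claw": 0},
  {"linear": [6,2.7,-3],"roll": 2.1,"claw": 0},
  {"linear": [9,4,-6],"roll": 2.1,"claw": 0},
  {"linear": [11.9,5.4,-9],"roll": 2.1,"claw": 0},
  {"linear": [11.9,5.4,-11],"roll": 2.1,"claw": 0},
  {"linear": [11.9,5.4,-13],"roll": 2.1,"claw": 0},
  {"linear": [11.9,5.4,-13.4],"roll": 2.1,"claw": 0},
  {"linear": [11.9,5.4,-13.4],"roll": 2.1,"claw": 0},
])

```text
clock: 32.5
eef_pos: [0.5173, 0.3502, 0.1697]
ee_rot: [[-0.0, 0.198, 0.98], [-0.001, 0.98, -0.198], [-1.0, -0.001, -0.0]]
force: [-0.7, -0.0, 0.5]
width: 0.001
```

```bash
python3 - <<'E'
from m import *
o=manip.get_obs();print(o['clock'],o['eef_pos'],o['joints'].round(2),o['ee_rot'][:,1],o['width'],o['force'])
g=grab('scene');cv2.imwrite('pics/s3.png',cv2.resize(g['image'][90:190,320:460],None,fx=5,fy=5,interpolation=2)[...,::-1])
E
```

```text
32.5 [0.51727032 0.35021917 0.16968036] [-0.37  1.01 -0.62  1.42  0.66  0.93  0.2 ] [ 1.98456395e-01  9.80109401e-01 -7.87888730e-04] 0.0009064327948630774 [-0.68470582 -0.01555677  0.45406497]
```

View pics/s3.png

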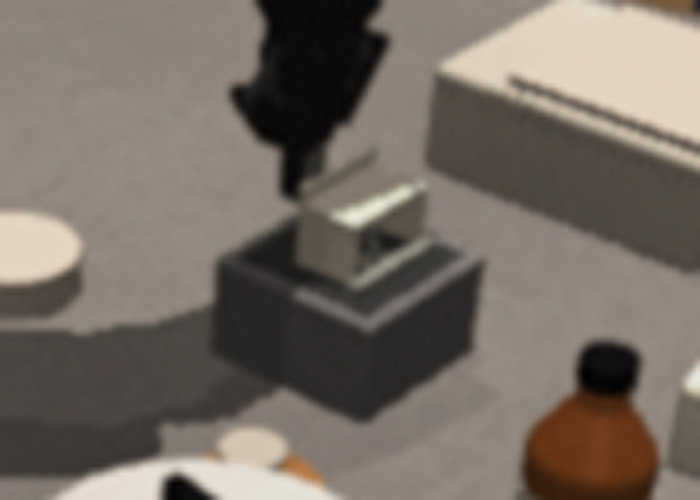

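The crop shows the shut fingers at (300,190), just in front of the guard tab at (340,175). I go down to touch the top.

Emit:
jog_arm([
  {"linear": [-0.2,0.3,-0.3],"roll": 0,"claw": 0},
  {"linear": [-0.2,0.3,-0.6],"roll": 0,"claw": 0},
  {"linear": [-0.2,0.3,-0.9],"roll": 0,"claw": 0},
  {"linear": [-0.2,0.3,-0.9],"roll": 0,"claw": 0},
])

```text
clock: 32.95
eef_pos: [0.5148, 0.354, 0.1604]
ee_rot: [[-0.0, 0.197, 0.98], [-0.0, 0.98, -0.197], [-1.0, -0.001, -0.0]]
force: [-0.2, -0.2, -0.3]
width: 0.002
```

Emit:
jog_arm([
  {"linear": [0,0,-0.2],"roll": 0,"claw": 0},
  {"linear": [0,0,-0.4],"roll": 0,"claw": 0},
  {"linear": [0,0,-0.5],"roll": 0,"claw": 0},
  {"linear": [0,0,-0.5],"roll": 0,"claw": 0},
])

```text
clock: 33.35
eef_pos: [0.5148, 0.3541, 0.1555]
ee_rot: [[-0.0, 0.197, 0.98], [-0.0, 0.98, -0.197], [-1.0, -0.0, -0.0]]
force: [0.3, 0.1, -0.5]
width: -0.003
```

Emit:
jog_arm([
  {"linear": [0,0,-0.2],"roll": 0,"claw": 0},
  {"linear": [0,0,-0.4],"roll": 0,"claw": 0},
  {"linear": [0,0,-0.5],"roll": 0,"claw": 0},
  {"linear": [0,0,-0.5],"roll": 0,"claw": 0},
])

```text
clock: 33.75
eef_pos: [0.5148, 0.3541, 0.1505]
ee_rot: [[-0.0, 0.197, 0.98], [-0.0, 0.98, -0.197], [-1.0, -0.0, -0.0]]
force: [0.2, 0.9, 0.3]
width: -0.0
```

Still no contact, so the shut overhang is near the nominal 72.6 mm and the tip is about 8 mm above the top. Next I start the arc push.

Emit:
jog_arm([
  {"linear": [0,0,-0.3],"roll": 0,"claw": 0},
  {"linear": [0.6,-0.1,-0.3],"roll": 0,"claw": 0},
  {"linear": [1.28,-0.24,-0.3],"roll": 0,"claw": 0},
  {"linear": [1.77,-0.33,0.25],"roll": 0,"claw": 0},
  {"linear": [2.26,-0.43,0.65],"roll": 0,"claw": 0},
  {"linear": [2.75,-0.52,0.95],"roll": 0,"claw": 0},
  {"linear": [2.75,-0.52,0.95],"roll": 0,"claw": 0},
])

```text
clock: 34.45
eef_pos: [0.5431, 0.3488, 0.1607]
ee_rot: [[0.001, 0.198, 0.98], [0.0, 0.98, -0.198], [-1.0, 0.001, 0.001]]
force: [-1.2, -0.8, 1.0]
width: 0.004
```

```bash
cat > s.py <<'E'
from m import *
import sys
o=manip.get_obs();print(o['clock'],o['eef_pos'],o['force'])
g=grab('scene');cv2.imwrite('pics/'+sys.argv[1],cv2.resize(g['image'][90:190,320:460],None,fx=5,fy=5,interpolation=2)[...,::-1])
E
python3 s.py s4.png
```

```text
34.45 [0.54309104 0.34878787 0.16071849] [-1.19749963 -0.77951933  1.04644184]
```

View pics/s4.png

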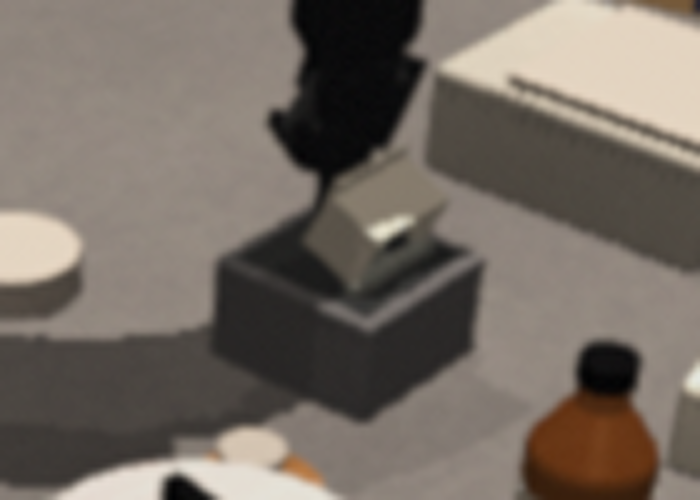

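The guard is tipped well back, with its front plate leaning on the finger at (330,190). I continue level through the toggle.

Emit:
jog_arm([
  {"linear": [0.5,-0.09,0],"roll": 0,"claw": 0},
  {"linear": [1.0,-0.19,0],"roll": 0,"claw": 0},
  {"linear": [1.5,-0.28,0],"roll": 0,"claw": 0},
  {"linear": [2.0,-0.38,0],"roll": 0,"claw": 0},
  {"linear": [2.4,-0.45,0],"roll": 0,"claw": 0},
  {"linear": [2.8,-0.53,0],"roll": 0,"claw": 0},
  {"linear": [3.1,-0.58,0],"roll": 0,"claw": 0},
  {"linear": [3.1,-0.58,0],"roll": 0,"claw": 0},
])

```text
clock: 35.3
eef_pos: [0.5725, 0.3434, 0.1599]
ee_rot: [[-0.003, 0.197, 0.98], [-0.0, 0.98, -0.197], [-1.0, -0.001, -0.003]]
force: [-9.4, -0.5, 3.7]
width: -0.002
```

Emit:
jog_arm([
  {"linear": [0.2,-0.04,0],"roll": 0,"claw": 0},
  {"linear": [0.2,-0.04,0],"roll": 0,"claw": 0},
])

```text
clock: 35.5
eef_pos: [0.5732, 0.3434, 0.1598]
ee_rot: [[-0.006, 0.196, 0.981], [-0.001, 0.981, -0.196], [-1.0, -0.002, -0.005]]
force: [-20.4, -0.5, 7.9]
width: -0.003
```

```bash
python3 s.py s5.png
```

```text
35.5 [0.57315423 0.34342015 0.15977226] [-20.39370241  -0.54811408   7.91281102]
```

View pics/s5.png

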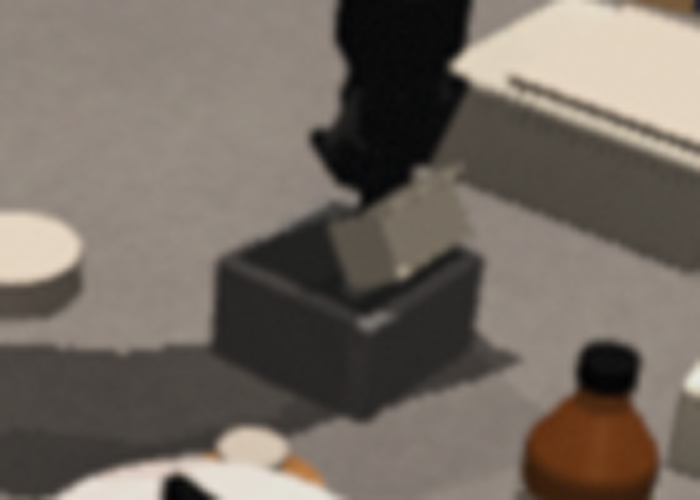

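The finger is hard against the toggle's far stop with the guard up. I retreat along the same line so the guard drops shut, then rise.

Emit:
jog_arm([
  {"linear": [-0.8,0.15,0],"roll": 0,"claw": 0},
  {"linear": [-1.8,0.34,0],"roll": 0,"claw": 0},
  {"linear": [-2.8,0.53,0],"roll": 0,"claw": 0},
  {"linear": [-3.8,0.72,0],"roll": 0,"claw": 0},
  {"linear": [-4.8,0.9,0],"roll": 0,"claw": 0},
  {"linear": [-5.8,1.1,0],"roll": 0,"claw": 0},
  {"linear": [-6.8,1.3,0],"roll": 0,"claw": 0},
  {"linear": [-7.5,1.4,0],"roll": 0,"claw": 0},
])

```text
clock: 36.35
eef_pos: [0.4998, 0.3569, 0.1602]
ee_rot: [[0.0, 0.197, 0.98], [-0.0, 0.98, -0.197], [-1.0, -0.0, 0.0]]
force: [0.6, 1.9, 0.3]
width: 0.002
```

Emit:
jog_arm([
  {"linear": [-1,0,3],"roll": 0,"claw": 0},
  {"linear": [-3,0,7],"roll": 0,"claw": 0},
  {"linear": [-6,-2,11],"roll": 0,"claw": 0},
  {"linear": [-9,-5,12],"roll": 0,"claw": 0},
  {"linear": [-9,-10,12],"roll": 0,"claw": 0},
  {"linear": [-9,-14,12],"roll": 0,"claw": 0},
  {"linear": [-9,-18,12],"roll": 0,"claw": 0},
  {"linear": [-9,-20,12],"roll": 0,"claw": 0},
])

```text
clock: 37.15
eef_pos: [0.4103, 0.1536, 0.2802]
ee_rot: [[0.0, 0.2, 0.98], [-0.002, 0.98, -0.2], [-1.0, -0.002, 0.001]]
force: [0.9, 0.5, 0.5]
width: -0.0
```

```bash
python3 - <<'E'
from m import *
o=manip.get_obs();print(o['clock'],o['eef_pos'],o['force'])
f=grab('top');g=grab('scene');w=cloud(f)
m=w[...,2]>.10;m[:, :180]=0;m[:,240:]=0;m[:172]=0;m[230:]=0
print('guard',cv2.minAreaRect(w[m][:,:2].astype(np.float32)),w[m][:,2].min(),w[m][:,2].max())
d=np.linalg.norm(w[...,:2]-[.637,.005],axis=-1);p=w[(d<.085)&(f['image'].max(-1)>110)];print('lid',np.median(p[:,2]),p[:,2].std())
a=cv2.resize(g['image'][90:190,320:460],None,fx=5,fy=5,interpolation=2);b=cv2.resize(f['image'][130:250,180:360],(700,467),interpolation=2)
x=np.vstack([a,b]);cv2.imwrite('pics/fin.png',cv2.resize(x,None,fx=.62,fy=.62)[...,::-1])
E
```

```text
37.15 [0.41028251 0.15362654 0.28021211] [0.91037148 0.4615297  0.53961546]
guard ((0.5119143724441528, 0.24943441152572632), (0.2905091643333435, 0.059424612671136856), 63.822166442871094) 0.10027639320200854 0.6010691000650148
lid 0.08885251973557118 0.002630141591834698
```

View pics/fin.png

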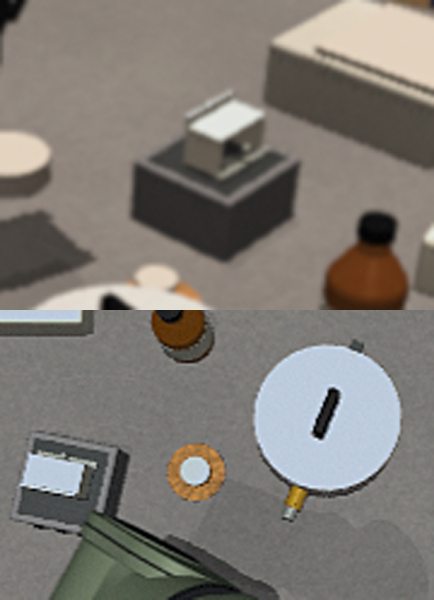

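The guard is shut at (225,135). The lid is flush, the crucible is on the mat, and a dark spot in the guard's open back fits the toggle thrown to the far side. Handing in.

```bash
python3 -c "
from bench import manip
print(manip.job_done(),manip.get_obs()['clock'])"
```

```text
the job is handed in; nothing more can be done
the job is handed in; nothing more can be done
```

The whole job was carried out in the order asked and handed in at about 37 s of robot time; no verdict was reported.

- **Crucible:** it stands on the cork mat, about 2 mm off centre, measured after release and seen there in the last picture.
- **Jars:** all four stand upright on the chamber floor. One jar was found knocked a few centimetres against its neighbour. It was still upright on the floor, so I left it there.
- **Lid:** I laid it with the key about 16° from the notch, then turned it until the key dropped in. The plate top reads 0.089 m against 0.088 m expected. The tilt is about 1 mrad and the key points at -22.3°, the notch direction. A final check gave the same height.
- **Pump:** I tipped up the guard with the shut fingers, pushed the toggle to the far side until it hit a hard stop at about 20 N, then backed off. The last picture shows the guard shut.

**Checks that failed or fell short:**
- The depth measurement of the shut guard in the last frame was spoiled by the arm, so I judged "shut" from the picture only.
- I judged the toggle "on" from the hard stop and finger position. The last picture fits that but does not show the toggle clearly.
- The fingers never touched the controller top when I tried to calibrate their height there, so I used the nominal length.

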